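Hang the middle-width blanking plates on the hanger

TASK

Get the middle-width blanking faceplates ready for fitting. First move the torque tester and the chrome toggle assembly out from in front of the hanger and stand both upright on the empty black rubber pad between hanger and rack; then take every middle-width plate (46 mm) out of the rack and hang it by its eye on the hanger, one plate to a peg. Leave the narrower and wider plates standing in the rack, do not disturb the knob, the lens cap or the screwdriver, and see that both cleared things are still on the pad at the end.

Things in the scene. Friction and masses are not known exactly. Their poses are not given: they have to be found in the camera images.
- rack: grey steel rack, 230 x 180 mm, fixed. Origin: centre of its underside. Floor 8 mm above the table; 4 slots across x at x = -75, -25, 25, 75 mm, each 10 mm wide between 3 mm walls whose tops are 40 mm above the table; a middle wall makes two columns, centred y = +44 and -44 mm. Up to 7 blanking faceplates stand upright in the 8 slot places, in any order
- hanger: grey steel hanger, fixed: a crossbar (250 mm along y, x 0 to 14 mm, top 117 mm above the table) on two posts and a base plate 12 mm high (x -35 to 75 mm). Origin on the table below the crossbar's front face. Three round steel pegs, diameter 8 mm, stick out of the crossbar towards -x, tilted up 15 degrees: from (0, y, 110) to their round tips at (-56, y, 125) mm, y = -80, 0, 80
- pad: black rubber pad flat on the table, fixed, 240 (x) x 150 (y) x 3 mm. Origin: centre of its underside; top at z = 3 mm
- tester: squat steel torque tester, upright: round body of diameter 76 mm, 58 mm high, with a round hub of diameter 30 mm on top, from 58 to 95 mm. 0.5 to 0.8 kg. Origin: centre of its underside, z up. Stands at first in front of the hanger's pegs, in the way of the plates
- toggle: chrome toggle switch assembly, upright: base 46 x 46 x 22 mm, on it a round chrome bushing of diameter 22 mm from 22 to 55 mm (a collar of diameter 34 mm up to 26 mm), then a thin stick up to 85 mm. Origin: centre of its underside, z up. Stands at first in front of the hanger's pegs, in the way of the plates
- radio_knob: bystander: matte black radio knob, diameter 38 mm, 24 mm high; origin under its centre
- lens_cap: bystander: amber lens cap, diameter 28 mm, 20 mm high; origin under its centre
- screwdriver: bystander: screwdriver 170 mm long lying on the table; origin under its middle
- peg1 (a point): point on the axis of hanger peg 1 halfway along it, 117.5 mm above the table; axes as the hanger's (the peg points to -x and up by 15 degrees)
- peg2 (a point): point on the axis of hanger peg 2 halfway along it, 117.5 mm above the table; axes as the hanger's (the peg points to -x and up by 15 degrees)
- peg3 (a point): point on the axis of hanger peg 3 halfway along it, 117.5 mm above the table; axes as the hanger's (the peg points to -x and up by 15 degrees)
- plate_m1: middle-width aluminium blanking faceplate: 8 mm thick (x), 46 mm wide (y), 120 mm tall (z), about 120 g, the same both sides. Origin: centre of its bottom edge, z up. A rectangular eye, 20 mm wide and 22 mm high, goes through it along x, its centre on the middle line 68 mm above the bottom; its upper corners are bevelled (6.5 mm each way), so that it centres itself on a peg. May be absent
- plate_m1_eye (a point): centre of the eye of plate_m1, axes as the plate's
- plate_n1: narrow aluminium blanking faceplate: 8 mm thick (x), 34 mm wide (y), 120 mm tall (z), about 89 g, the same both sides. Origin: centre of its bottom edge, z up. A rectangular eye, 20 mm wide and 22 mm high, goes through it along x, its centre on the middle line 68 mm above the bottom; its upper corners are bevelled (6.5 mm each way), so that it centres itself on a peg. May be absent
- plate_m2: middle-width aluminium blanking faceplate: 8 mm thick (x), 46 mm wide (y), 120 mm tall (z), about 120 g, the same both sides. Origin: centre of its bottom edge, z up. A rectangular eye, 20 mm wide and 22 mm high, goes through it along x, its centre on the middle line 68 mm above the bottom; its upper corners are bevelled (6.5 mm each way), so that it centres itself on a peg. May be absent
- plate_m2_eye (a point): centre of the eye of plate_m2, axes as the plate's
- plate_w1: wide aluminium blanking faceplate: 8 mm thick (x), 58 mm wide (y), 120 mm tall (z), about 151 g, the same both sides. Origin: centre of its bottom edge, z up. A rectangular eye, 20 mm wide and 22 mm high, goes through it along x, its centre on the middle line 68 mm above the bottom; its upper corners are bevelled (6.5 mm each way), so that it centres itself on a peg. May be absent
- plate_m3: middle-width aluminium blanking faceplate: 8 mm thick (x), 46 mm wide (y), 120 mm tall (z), about 120 g, the same both sides. Origin: centre of its bottom edge, z up. A rectangular eye, 20 mm wide and 22 mm high, goes through it along x, its centre on the middle line 68 mm above the bottom; its upper corners are bevelled (6.5 mm each way), so that it centres itself on a peg. May be absent
- plate_m3_eye (a point): centre of the eye of plate_m3, axes as the plate's
- plate_n2: narrow aluminium blanking faceplate: 8 mm thick (x), 34 mm wide (y), 120 mm tall (z), about 89 g, the same both sides. Origin: centre of its bottom edge, z up. A rectangular eye, 20 mm wide and 22 mm high, goes through it along x, its centre on the middle line 68 mm above the bottom; its upper corners are bevelled (6.5 mm each way), so that it centres itself on a peg. May be absent
- plate_m4: middle-width aluminium blanking faceplate: 8 mm thick (x), 46 mm wide (y), 120 mm tall (z), about 120 g, the same both sides. Origin: centre of its bottom edge, z up. A rectangular eye, 20 mm wide and 22 mm high, goes through it along x, its centre on the middle line 68 mm above the bottom; its upper corners are bevelled (6.5 mm each way), so that it centres itself on a peg. May be absent
- plate_m4_eye (a point): centre of the eye of plate_m4, axes as the plate's
- plate_w2: wide aluminium blanking faceplate: 8 mm thick (x), 58 mm wide (y), 120 mm tall (z), about 151 g, the same both sides. Origin: centre of its bottom edge, z up. A rectangular eye, 20 mm wide and 22 mm high, goes through it along x, its centre on the middle line 68 mm above the bottom; its upper corners are bevelled (6.5 mm each way), so that it centres itself on a peg. May be absent
Things that resemble listed ones, but are neither listed nor needed, are in the scene too. What is shaped like the toggle but turquoise is not meant.

How it is judged:
On the way, in this order (a step that is already met when the one before it is completed fails the run):
1. the tester and the toggle assembly both stand on the pad (x of tester in the frame of pad between -0.112 and 0.112 m and y of tester in the frame of pad between -0.068 and 0.068 m and z of tester in the frame of pad between -0.002 and 0.012 m and angle between each of tester, toggle's own z axis and vertical below 0.15 rad and linear speed of each of tester, toggle below 0.03 m/s and x of toggle in the frame of pad between -0.112 and 0.112 m and y of toggle in the frame of pad between -0.068 and 0.068 m and z of toggle in the frame of pad between -0.002 and 0.012 m), for 0.2 s.
2. every middle-width plate hangs by its eye, one to a peg (((x of plate_m1_eye in the frame of peg1 between -0.026 and 0.026 m and y of plate_m1_eye in the frame of peg1 between -0.01 and 0.01 m and z of plate_m1_eye in the frame of peg1 between -0.02 and 0.006 m) or (x of plate_m1_eye in the frame of peg2 between -0.026 and 0.026 m and y of plate_m1_eye in the frame of peg2 between -0.01 and 0.01 m and z of plate_m1_eye in the frame of peg2 between -0.02 and 0.006 m) or (x of plate_m1_eye in the frame of peg3 between -0.026 and 0.026 m and y of plate_m1_eye in the frame of peg3 between -0.01 and 0.01 m and z of plate_m1_eye in the frame of peg3 between -0.02 and 0.006 m)) and angle between each of plate_m1, plate_m2, plate_m3, plate_m4's own z axis and vertical below 0.4 rad and linear speed of each of plate_m1, plate_m2, plate_m3, plate_m4 below 0.05 m/s and ((x of plate_m2_eye in the frame of peg1 between -0.026 and 0.026 m and y of plate_m2_eye in the frame of peg1 between -0.01 and 0.01 m and z of plate_m2_eye in the frame of peg1 between -0.02 and 0.006 m) or (x of plate_m2_eye in the frame of peg2 between -0.026 and 0.026 m and y of plate_m2_eye in the frame of peg2 between -0.01 and 0.01 m and z of plate_m2_eye in the frame of peg2 between -0.02 and 0.006 m) or (x of plate_m2_eye in the frame of peg3 between -0.026 and 0.026 m and y of plate_m2_eye in the frame of peg3 between -0.01 and 0.01 m and z of plate_m2_eye in the frame of peg3 between -0.02 and 0.006 m)) and ((x of plate_m3_eye in the frame of peg1 between -0.026 and 0.026 m and y of plate_m3_eye in the frame of peg1 between -0.01 and 0.01 m and z of plate_m3_eye in the frame of peg1 between -0.02 and 0.006 m) or (x of plate_m3_eye in the frame of peg2 between -0.026 and 0.026 m and y of plate_m3_eye in the frame of peg2 between -0.01 and 0.01 m and z of plate_m3_eye in the frame of peg2 between -0.02 and 0.006 m) or (x of plate_m3_eye in the frame of peg3 between -0.026 and 0.026 m and y of plate_m3_eye in the frame of peg3 between -0.01 and 0.01 m and z of plate_m3_eye in the frame of peg3 between -0.02 and 0.006 m)) and ((x of plate_m4_eye in the frame of peg1 between -0.026 and 0.026 m and y of plate_m4_eye in the frame of peg1 between -0.01 and 0.01 m and z of plate_m4_eye in the frame of peg1 between -0.02 and 0.006 m) or (x of plate_m4_eye in the frame of peg2 between -0.026 and 0.026 m and y of plate_m4_eye in the frame of peg2 between -0.01 and 0.01 m and z of plate_m4_eye in the frame of peg2 between -0.02 and 0.006 m) or (x of plate_m4_eye in the frame of peg3 between -0.026 and 0.026 m and y of plate_m4_eye in the frame of peg3 between -0.01 and 0.01 m and z of plate_m4_eye in the frame of peg3 between -0.02 and 0.006 m)) and distance between plate_m1_eye and plate_m2_eye above 0.05 m and distance between each of plate_m1_eye, plate_m2_eye and plate_m3_eye above 0.05 m and distance between each of plate_m1_eye, plate_m2_eye, plate_m3_eye and plate_m4_eye above 0.05 m), for 0.2 s.
At the end, for the whole second after the job is handed in: tester and toggle stand upright, centres over the pad (7 mm inside its edge); each middle-width plate hangs at rest with a peg through its eye (26 mm of mid-peg along x, 10 mm sideways), one to a peg; other plates upright in the rack within 30 mm; all released (all of step 1 and all of step 2 and angle between each of plate_n1, plate_n2, plate_w1, plate_w2's own z axis and vertical below 0.2 rad and distance of each of plate_n1, plate_n2, plate_w1, plate_w2 from where it was at the start of the episode below 0.03 m); the robot touches nothing.
It fails at once if a bystander was moved more than 30 mm (distance of any of radio_knob, lens_cap, screwdriver from where it was at the start of the episode above 0.03 m).
It fails at once if a narrow or wide plate was taken or moved more than 50 mm (distance of any of plate_n1, plate_n2, plate_w1, plate_w2 from where it was at the start of the episode above 0.05 m).
Of plate_m1, plate_m2, plate_m3, plate_m4 only 2 to 3 are there at a start; the rules pass over those that are not, and their reading is None.
Of plate_n1, plate_n2 only 1 to 2 are there at a start; the rules pass over those that are not, and their reading is None.
Of plate_w1, plate_w2 only 1 to 2 are there at a start; the rules pass over those that are not, and their reading is None.
At some moment in a run one of tester, toggle may be knocked a few centimetres aside while the robot is not near it.
It also fails if it takes over 210 s, if anything falls off the work surface, if the arm or the gripper's body presses on something with over 40 N, if the wrist force passes 120 N, or if a joint passes its speed limit or range.

ROBOT

A 6-joint arm with a two-finger parallel gripper is mounted at the origin on the work surface. World frame = base frame: x ahead of the robot, y to its left, z up, the work surface at z = 0. Lengths are in m, angles in rad, forces in N, time in s.
With the tool pointing down it reaches from about 0.3 to 0.775 m from the base axis. Payload 14.6 kg.
Tool frame: the origin (TCP) lies on the centre line of the jaws, within the pads' length; the fingertips stand 14 mm ahead of it and the grasp point (between the pads) lies 5 mm behind it; z points along the fingers, y is the line along which they close (so a half turn about z gives the same grasp; the last joint's range is limited). The gripper opens to 94 mm and grips with 3 to 60 N. Pads are 16 mm wide; open, the fingers measure 119 mm over their backs; the gripper's body (75 mm by 177 mm) begins 78 mm behind the grasp point.
Start: joints at [-1.367, 0.3, 1.521, -0, 1.321, -0.067], TCP at [0.147, -0.53, 0.219] pointing down, gripper open.
Joint ranges: [-3.03, 3.03], [-0.79, 2.21], [0.23, 2.52], [-1.04, 4.18], [0, 3.07], [-2.55, 2.55]. Speed limits (rad/s): [2.22, 2.22, 2.57, 3.14, 3.14, 3.14].

INTERFACE

Orientations are given as a unit quaternion [w, x, y, z].
In Python, from plant import read_state, vision, ticket gives the robot as it stands. The module is installed in compiled form; this text tells all that it offers.
- The arm moves only by the shell command python3 -m inch 'ROWS' [FORCE]. ROWS is JSON, a list that holds one entry, the list of rows, each a list of 7 numbers: the closure, from 0 (fully open) to 1 (shut), then the shift along the tool's x, y, z in cm, then the turn, a rotation vector about the tool's x, y, z in rad. In form: [[[gripper, tx, ty, tz, ax, ay, az], ...]]. A call has exactly 5 rows; each row shifts and turns the commanded pose from where the row before left it, along the tool's axes as they then stand; what a row does not reach is not made up. A row lasts 1/12 s, in which the tool goes at most 41.7 mm and 7.16 degrees, less where a joint would pass 70% of its speed; a pose out of reach is approached as far as the arm can. A call with a gripper value outside its range is refused whole. The fingers move at their own pace and stop on an object; FORCE is the grip in N (left out, the last holds). Time passes only in rows, so rows that do not move let the fingers close, or fill a call up. It gives the time, the measured TCP pose, the force, the opening and the grip force at its end, in the units of the state.
- read_state(): the state, without advancing time (a new reading comes with each control period).
- vision.read_camera(name): name is "scene" or "top" or "wrist"; returns a dict with "color" (384x512x3 uint8, blue, green, red), "mtx" (3x3 intrinsics, pixels), "rvec" (rotation vector, rad) and "tvec" (3), from world to camera coordinates, as OpenCV has them; the wrist camera has in their place "hand_eye" (4x4, takes a point from camera to tool coordinates, whose origin is the TCP and whose axes are the flange's). Camera axes: x right, y down, z forward; pixel columns grow to the right and rows downward; lengths in m; the calibration is good to about 2 mm. A picture is of the moment at which its call begins: read the wrist's pose just before it. There is no depth.
- ticket.sign_off(): hands the job in; it is judged then, once.
The state is a dict: "time": time; "joint_positions": joint angles; "qd": joint speeds; "tau": joint torques, N m; "tool_pos": TCP position; "orientation": TCP orientation; "contact_force": force on the tool from outside, world axes, zero at the start; "wrist_torque": the same for the moment, N m; "width": opening from 0.0 (shut) to 1.0 (fully open); "gripper_force": force on a finger pad.
Only numpy, scipy, OpenCV 4.12 (cv2) and the standard library are available. Lean on these libraries where they do the work, as an engineer would, in place of code of your own. Each camera call takes 0.05 s, during which the arm holds its last target. There are 200 camera calls.

## Working session

There is one attempt and no reset: what is moved stays moved. The work goes in short steps, Python scripts to look and compute and a shell command to move; the robot and the scene stay as the last step left them, time stands still between calls to the robot, and variables do not carry over. Pictures are saved under pics/ and viewed, at most 14 in all, crops included, and the job is handed in when it is done.

```bash
mkdir -p pics
cat > h.py <<'E'
import numpy as np, cv2
from plant import read_state, vision
from scipy.spatial.transform import Rotation as R
def snap(cam,fn,crop=None,scale=1):
    s=read_state(); d=vision.read_camera(cam); im=d["color"]
    np.savez('last_%s.npz'%cam,p=s["tool_pos"],q=s["orientation"],**d)
    if crop: x0,y0,x1,y1=crop; im=im[y0:y1,x0:x1]
    cv2.imwrite('pics/'+fn,cv2.resize(im,None,fx=scale,fy=scale,interpolation=cv2.INTER_CUBIC)); return d
def cam(name):
    d=np.load('last_%s.npz'%name)
    if name=='wrist':
        T=np.eye(4);q=d['q'];T[:3,:3]=R.from_quat([q[1],q[2],q[3],q[0]]).as_matrix();T[:3,3]=d['p']
        M=T@d['hand_eye']; return d['mtx'],M[:3,:3],M[:3,3]
    Rm=cv2.Rodrigues(d['rvec'])[0]; return d['mtx'],Rm.T,-Rm.T@d['tvec'].ravel()
def pix(name,u,v,z):
    K,Rc,c=cam(name); r=Rc@np.linalg.solve(K,[u,v,1.]); return c+r*(z-c[2])/r[2]
def proj(name,P):
    K,Rc,c=cam(name); p=K@(Rc.T@(np.asarray(P,float)-c)); return p[:2]/p[2]
E
python3 - <<'E'
from h import *
snap('top','top0.png',scale=1.55); snap('scene','scene0.png',scale=1.55)
s=read_state();print({k:np.round(s[k],3) for k in s})
for n in('top','scene'):
    K,Rc,c=cam(n);print(n,c,K[0,0]);
E
```

```text
{'time': np.float64(0.1), 'joint_positions': array([-1.367,  0.3  ,  1.522,  0.   ,  1.321, -0.067]), 'qd': array([ 0.   , -0.003, -0.004,  0.   , -0.   , -0.001]), 'tau': array([ 1.0000e-03, -5.3264e+01, -3.5329e+01,  7.1000e-02,  2.3000e-02,
       -0.0000e+00]), 'tool_pos': array([ 0.147, -0.53 ,  0.219]), 'orientation': array([-0.001,  0.991,  0.135, -0.   ]), 'contact_force': array([0.169, 0.086, 0.134]), 'wrist_torque': array([-0.03 , -0.015, -0.022]), 'gripper_force': np.float64(0.0), 'width': np.float64(1.003)}
top [0.38329284 0.01538141 0.87189169] 351.7269174887813
scene [ 0.85085714 -0.31095232  0.83230624] 402.6314860725825
```

View pics/top0.png

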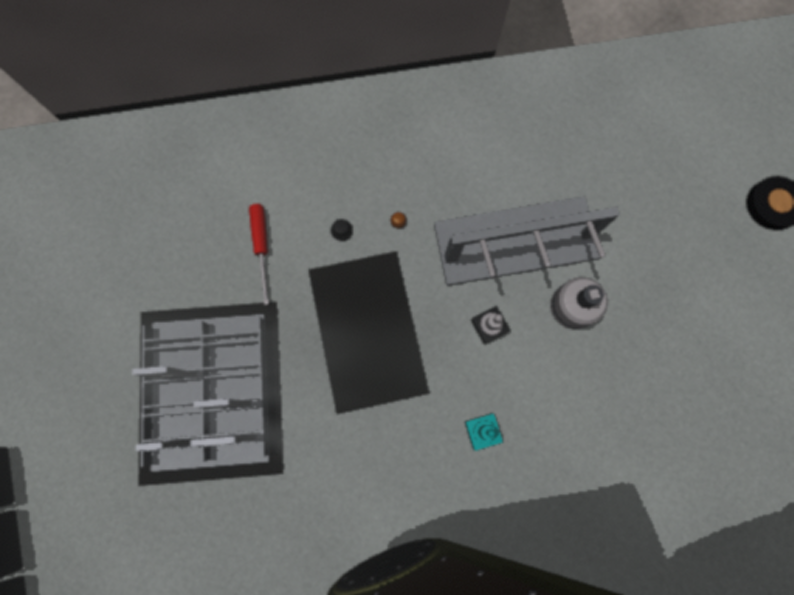

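View pics/scene0.png

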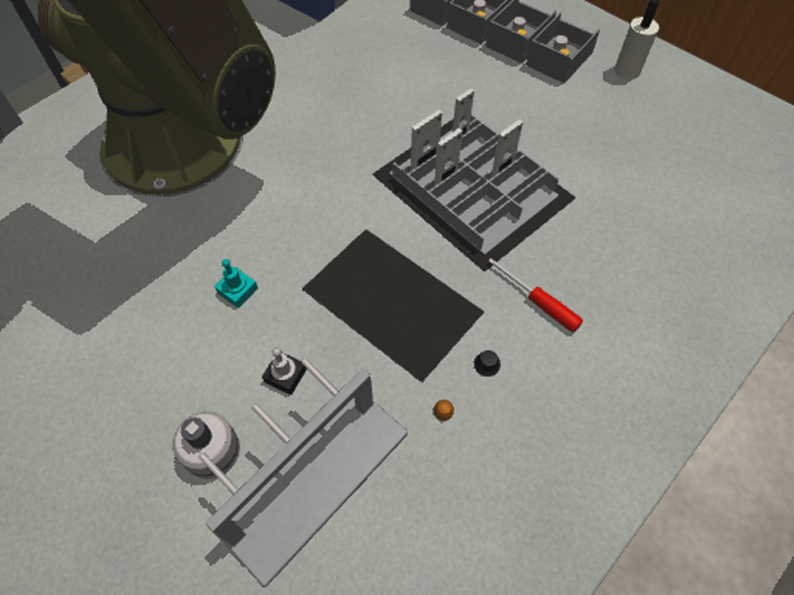

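The top view shows the rack at about (208,395), the pad at (368,332) and the hanger at (530,240). The candidates, by pixel in the top view:
- **Tester:** the grey round body at (580,302), not the black and amber disc at (777,202).
- **Toggle:** the chrome one on a black base at (491,324), not the turquoise one at (484,431).
- **Plates:** (149,371) measures about 34 px and (211,403) about 35 px, so both are 46 mm. (148,447) at about 25 px is narrow, and (212,440) at about 44 px is wide.

I'll check these in close crops.

Run:
```python
import cv2,numpy as np
im=np.load('last_top.npz')['color']
def c(x0,y0,x1,y1,s,f):cv2.imwrite('pics/'+f,cv2.resize(im[y0:y1,x0:x1],None,fx=s,fy=s,interpolation=cv2.INTER_CUBIC))
c(80,190,190,320,4.5,'rackcrop.png'); c(270,120,410,235,5.2,'hangcrop.png')
```

```text
(no output)
```

View pics/rackcrop.png

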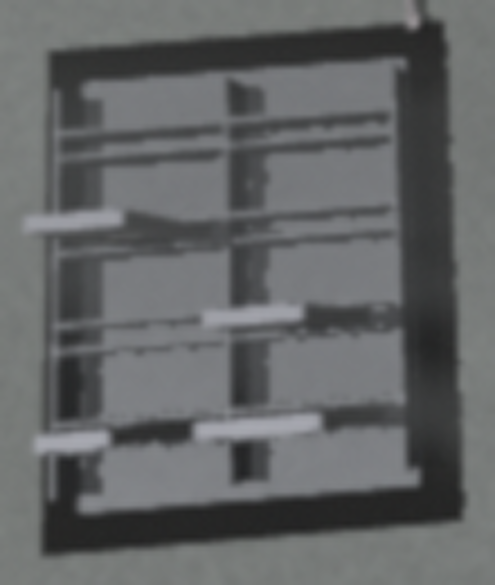

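View pics/hangcrop.png

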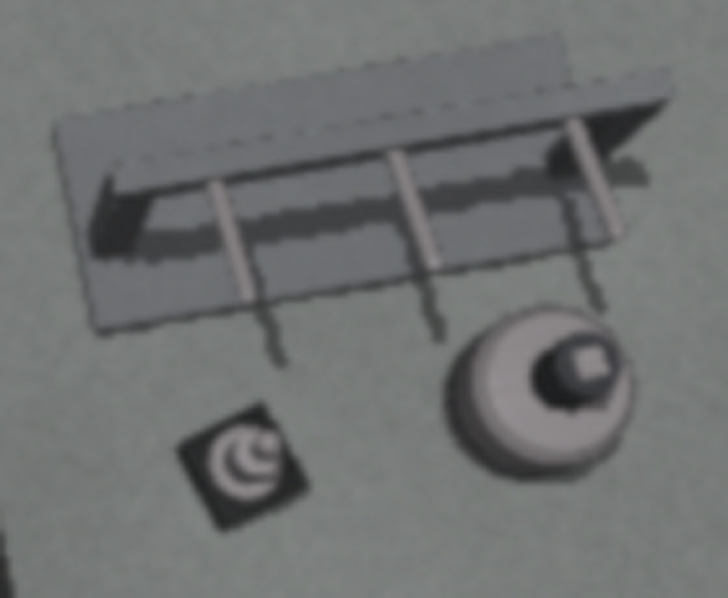

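```bash
cat > m.py <<'E'
from h import *
def top(c,u,v,z):
    x0,y0,s={'r':(80,190,4.5),'h':(270,120,5.2),'f':(0,0,1.55)}[c]
    return pix('top',(u+.5)/s-.5+x0,(v+.5)/s-.5+y0,z)
r4=lambda p:np.round(p,4)
E
python3 - <<'E'
from m import *
for n,a,b in [('mA',(23,223),(123,218)),('mB',(203,319),(303,315)),('n',(35,444),(109,438)),('w',(193,432),(322,422))]:
    A=top('r',*a,.128);B=top('r',*b,.128);print(n,r4((A+B)/2)[:2],'w',r4(np.linalg.norm(A-B)),'ang',np.degrees(np.arctan2(*(B-A)[[1,0]])))
for t,ro in [((250,299),(216,181)),((434,264),(396,150)),((617,232),(575,120))]:
    T=top('h',*t,.125);Q=top('h',*ro,.110);print('peg tip',r4(T)[:2],'root',r4(Q)[:2],'len',r4(np.linalg.norm(T-Q)),np.degrees(np.arctan2(*(Q-T)[[1,0]])))
c=[top('h',*p,.022) for p in[(262,403),(179,450),(226,531),(311,487)]];print('toggle',r4(np.mean(c,0)),[r4(np.linalg.norm(c[i]-c[i-1])) for i in range(4)],np.degrees(np.arctan2(*(c[1]-c[0])[[1,0]])))
print('bush',r4(top('h',258,450,.055)))
print('tester hub',r4(top('h',586,367,.095)),'body',r4(top('h',551,388,.058)))
p=[top('f',*q,.003) for q in[(309,269),(397,252),(429,393),(336,412)]];print('pad',r4(np.mean(p,0)),[r4(np.linalg.norm(p[i]-p[i-1])) for i in range(4)],'long dir',np.degrees(np.arctan2(*(p[2]-p[1])[[1,0]])))
for n,q in [('sdr',(267,300)),('knob',(342,230)),('cap',(399,220)),('turq',(484,431))]:print(n,r4(top('f',*q,.02)))
for q in[(139,313),(276,302),(283,472),(138,485)]:print('rack corner',r4(top('f',*q,.0))[:2])
E
```

```text
mA [0.4944 0.3284] w 0.0464 ang -96.55134899366787
mB [0.4364 0.25  ] w 0.046 ang -97.17551252811943
n [0.3947 0.3364] w 0.0334 ang -94.92901143945656
w [0.387  0.2528] w 0.0585 ang -95.1289058694909
peg tip [ 0.5498 -0.1591] root [ 0.6076 -0.1586] len 0.0597 0.4946000293472912
peg tip [ 0.5521 -0.2392] root [ 0.6087 -0.2392] len 0.0585 -0.07006341993871484
peg tip [ 0.5532 -0.3192] root [ 0.6094 -0.32  ] len 0.0582 -0.785182027790334
toggle [ 0.493  -0.1642  0.022 ] [np.float64(0.0456), np.float64(0.046), np.float64(0.0437), np.float64(0.0457)] 110.03556944573805
bush [ 0.4956 -0.1649  0.055 ]
tester hub [ 0.5027 -0.3046  0.095 ] body [ 0.5014 -0.3017  0.058 ]
pad [0.5206 0.0296 0.003 ] [np.float64(0.2359), np.float64(0.1479), np.float64(0.2361), np.float64(0.1486)] long dir -177.21396451510782
sdr [0.5911 0.18   0.02  ]
knob [0.6876 0.0451 0.02  ]
cap [ 0.6895 -0.05    0.02  ]
turq [ 0.3348 -0.1214  0.02  ]
rack corner [0.6084 0.391 ]
rack corner [0.5903 0.1698]
rack corner [0.3243 0.1916]
rack corner [0.3418 0.4116]
```

The crops confirm the choice: both middle plates measure 46 mm, the narrow one 33 mm and the wide one 58 mm. The pegs come out at the expected length and 80 mm spacing, and the pad and toggle sizes agree too. I'll start with the toggle.

```bash
cat > go.py <<'E'
import sys
from h import *
a=[float(v) for v in sys.argv[1:]]
s=read_state();q=s['orientation'];M=R.from_quat([q[1],q[2],q[3],q[0]])
y=np.radians(a[3]);c,n=np.cos(y),np.sin(y)
T=R.from_matrix([[c,n,0],[n,-c,0],[0,0,-1]])
np.set_printoptions(suppress=True,precision=3)
print('t',round(float(s['time']),2),'pos',s['tool_pos'],'F',s['contact_force'],'w',round(float(s['width']),3),'gf',round(float(s['gripper_force']),1))
print('turn',(M.inv()*T).as_rotvec(),'shift_cm(now axes)',M.inv().apply(np.array(a[:3])-s['tool_pos'])*100,'(after turn)',T.inv().apply(np.array(a[:3])-s['tool_pos'])*100)
E
python3 -m inch '[[[0.3,0,0,0,0,0,0.09],[0.3,0,0,0,0,0,0.09],[0.3,0,0,0,0,0,0.09],[0.3,2.67,-2.8,0,0,0,0],[0.3,2.67,-2.8,0,0,0,0]]]'
python3 -m inch '[[[0.3,2.67,-2.8,0,0,0,0],[0.3,2.67,-2.8,0,0,0,0],[0.3,2.67,-2.8,0,0,0,0],[0.3,2.67,-2.8,0,0,0,0],[0.3,2.67,-2.8,0,0,0,0]]]'
python3 -m inch '[[[0.3,2.67,-2.8,0,0,0,0],[0.3,2.67,-2.8,0,0,0,0],[0.3,2.67,-2.8,0,0,0,0],[0.3,2.67,-2.8,0,0,0,0],[0.3,2.67,-2.8,0,0,0,0]]]'
python3 -m inch '[[[0.3,2.0,-2,0,0,0,0],[0.3,0,0,0,0,0,0],[0.3,0,0,0,0,0,0],[0.3,0,0,0,0,0,0],[0.3,0,0,0,0,0,0]]]'
python3 go.py .494 -.165 .2 0
python3 -c "
from h import *
snap('wrist','w1.png',scale=1.2)
print(proj('wrist',[.494,-.165,.055]),proj('wrist',[.502,-.303,.095]),proj('wrist',[.55,-.159,.125]),proj('wrist',[.608,-.159,.11]))"
```

```text
time: 0.52
tool_pos: [0.2001, -0.4735, 0.2187]
orientation: [-0.001, 1.0, -0.001, -0.0]
contact_force: [0.6, -0.1, -0.9]
width: 0.712
gripper_force: 0.0
time: 0.93
tool_pos: [0.3347, -0.3321, 0.2194]
orientation: [-0.0, 1.0, 0.0, -0.0]
contact_force: [0.6, -1.1, 0.2]
width: 0.698
gripper_force: 0.0
time: 1.35
tool_pos: [0.4682, -0.1919, 0.2193]
orientation: [-0.0, 1.0, 0.0, -0.0]
contact_force: [-0.8, -0.7, -0.3]
width: 0.699
gripper_force: 0.0
time: 1.77
tool_pos: [0.4866, -0.1745, 0.2194]
orientation: [-0.0, 1.0, -0.0, -0.0]
contact_force: [0.2, 0.6, 0.1]
width: 0.698
gripper_force: 0.0
t 1.77 pos [ 0.487 -0.174  0.219] F [0.228 0.635 0.065] w 0.698 gf 0.0
turn [-0.  0. -0.] shift_cm(now axes) [ 0.741 -0.949  1.939] (after turn) [ 0.741 -0.949  1.939]
[251.25927515 177.62451406] [375.81640592 177.09107876] [242.32562795 132.93896175] [242.35752312  70.02013665]
```

View pics/w1.png

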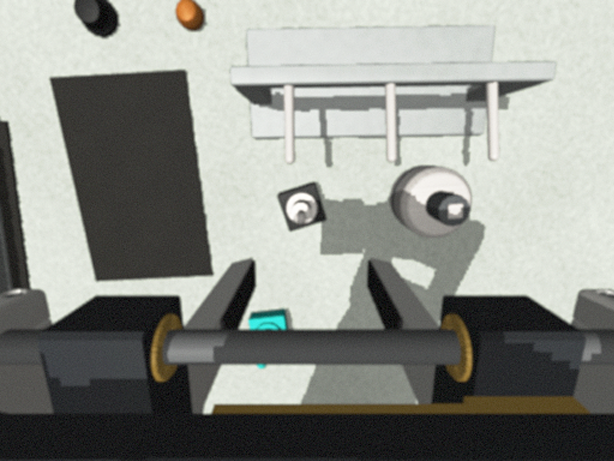

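The wrist view shows the toggle bushing at (302,208), the hub at (455,208) and the peg tips at (291,161), (391,160) and (493,158). All of these match the predictions. I'll refine the positions from it.

Run:
```python
from m import *
f=lambda u,v,z:r4(pix('wrist',(u+.5)/1.2-.5,(v+.5)/1.2-.5,z))
print('bush',f(301,207,.055),'hub',f(455,207,.095),'body',f(433,201,.058))
for t,ro in(((291,160),(289,85)),((391.5,159),(391,85)),((493,158),(492,83))):print('tip',f(*t,.125),'root',f(*ro,.11))
for q in((51,78),(185,70),(212,274),(96,280)):print('pad',f(*q,.003))
```

```text
bush [ 0.5006 -0.1644  0.055 ] hub [ 0.5072 -0.306   0.095 ] body [ 0.5072 -0.2996  0.058 ]
tip [ 0.5497 -0.1591  0.125 ] root [ 0.6074 -0.1575  0.11  ]
tip [ 0.5505 -0.2384  0.125 ] root [ 0.6073 -0.2382  0.11  ]
tip [ 0.5512 -0.3183  0.125 ] root [ 0.6087 -0.318   0.11  ]
pad [0.6348 0.1099 0.003 ]
pad [ 0.6427 -0.0376  0.003 ]
pad [ 0.4064 -0.0495  0.003 ]
pad [0.3983 0.0985 0.003 ]
```

```bash
python3 -m inch '[[[0.3,1.15,-1.0,0,0,0,0],[0.3,0,0,3.9,0,0,0],[0.3,0,0,3.9,0,0,0],[0.3,0,0,3.9,0,0,0],[0.3,0,0,3.0,0,0,0]]]' 25
python3 -m inch '[[[0.3,0,0,2.0,0,0,0],[0.3,0,0,1.1,0,0,0],[0.3,0,0,0,0,0,0],[0.3,0,0,0,0,0,0],[0.8,0,0,0,0,0,0]]]'
python3 -m inch '[[[1,0,0,0,0,0,0],[1,0,0,0,0,0,0],[1,0,0,0,0,0,0],[1,0,0,0,0,0,0],[1,0,0,0,0,0,0]]]'
python3 -m inch '[[[1,0,0,0,0,0,0],[1,0,0,0,0,0,0],[1,0,0,0,0,0,0],[1,0,0,-0.5,0,0,0],[1,0,0,-1,0,0,0]]]'
python3 go.py .58 .03 .16 0
```

```text
time: 2.23
tool_pos: [0.4973, -0.1641, 0.0699]
orientation: [-0.0, 1.0, -0.0, -0.001]
contact_force: [0.3, -0.1, -0.4]
width: 0.698
gripper_force: 0.0
time: 2.65
tool_pos: [0.4994, -0.1643, 0.043]
orientation: [0.0, 1.0, 0.0, 0.001]
contact_force: [1.2, 0.0, 0.2]
width: 0.658
gripper_force: 0.0
time: 3.07
tool_pos: [0.4988, -0.1637, 0.0417]
orientation: [0.0, 1.0, 0.0, 0.0]
contact_force: [0.7, -0.1, 0.3]
width: 0.308
gripper_force: 0.0
time: 3.48
tool_pos: [0.498, -0.1634, 0.0559]
orientation: [-0.0, 1.0, 0.0, -0.001]
contact_force: [-0.3, -0.3, -2.0]
width: 0.232
gripper_force: 25.0
t 3.48 pos [ 0.498 -0.163  0.056] F [-0.276 -0.261 -1.98 ] w 0.232 gf 25.0
turn [-0.001  0.002  0.001] shift_cm(now axes) [  8.188 -19.341 -10.41 ] (after turn) [  8.196 -19.338 -10.41 ]
```

```bash
python3 -m inch '[[[1,0,0,-2,0,0,0],[1,0,0,-2,0,0,0],[1,1.37,-3.2,0,0,0,0],[1,1.37,-3.2,0,0,0,0],[1,1.37,-3.2,0,0,0,0]]]'
python3 -m inch '[[[1,1.37,-3.2,0,0,0,0],[1,1.37,-3.2,0,0,0,0],[1,1.37,-3.2,0,0,0,0],[1,0,0,0,0,0,0],[1,0,0,0,0,0,0]]]'
python3 go.py .58 .03 .046 0
```

```text
time: 3.9
tool_pos: [0.5403, -0.0667, 0.0978]
orientation: [0.0, 1.0, -0.0, 0.001]
contact_force: [0.4, -0.4, -2.5]
width: 0.23
gripper_force: 25.0
time: 4.32
tool_pos: [0.581, 0.0298, 0.0969]
orientation: [0.0, 1.0, 0.002, 0.0]
contact_force: [-0.1, -0.5, -1.5]
width: 0.225
gripper_force: 25.0
t 4.32 pos [0.581 0.03  0.097] F [-0.121 -0.539 -1.502] w 0.225 gf 25.0
turn [ 0.    -0.     0.003] shift_cm(now axes) [-0.097 -0.019  5.089] (after turn) [-0.096 -0.018  5.089]
```

```bash
python3 -m inch '[[[1,0,0,2.5,0,0,0],[1,0,0,1.5,0,0,0],[1,0,0,0.7,0,0,0],[1,0,0,0.3,0,0,0],[1,0,0,0.2,0,0,0]]]'
python3 -m inch '[[[1,0,0,0,0,0,0],[1,0,0,0,0,0,0],[0.5,0,0,0,0,0,0],[0.4,0,0,0,0,0,0],[0.4,0,0,0,0,0,0]]]'
python3 -m inch '[[[0.4,0,0,0,0,0,0],[0.4,0,0,0,0,0,0],[0.4,0,0,-3,0,0,0],[0.4,0,0,-4,0,0,0],[0.4,0,0,-4,0,0,0]]]'
python3 -m inch '[[[0.4,0,0,-4,0,0,0],[0.4,0,0,-2,0,0,0],[0.4,-1.1,4.1,0,0,0,0],[0.4,-1.1,4,0,0,0,0],[0.4,-1.1,4,0,0,0,0]]]'
python3 -m inch '[[[0.4,-1.1,4,0,0,0,0],[0.4,-1.1,4,0,0,0,0],[0.4,-1.1,4,0,0,0,0],[0.4,-1,4,0,0,0,0],[0.4,0,4,0,0,0,0]]]'
python3 -m inch '[[[0.4,0,1.2,0,0,0,0],[0.4,0,0,0,0,0,0],[0.4,0,0,0,0,0,0],[0.4,0,0,0,0,0,0],[0.4,0,0,0,0,0,0]]]'
python3 go.py .505 -.303 .077 0
python3 -c "
from h import *
snap('wrist','w2.png',scale=1.2)
print([proj('wrist',p)*1.2 for p in ([.505,-.303,.095],[.505,-.303,.058],[.58,.03,.055])])"
```

```text
time: 4.73
tool_pos: [0.5809, 0.0277, 0.0449]
orientation: [0.0, 1.0, -0.0, 0.0]
contact_force: [0.6, -0.6, -1.2]
width: 0.224
gripper_force: 25.0
time: 5.15
tool_pos: [0.5811, 0.0284, 0.045]
orientation: [0.0, 1.0, 0.0, 0.0]
contact_force: [-0.6, -0.9, -0.1]
width: 0.406
gripper_force: 0.0
time: 5.57
tool_pos: [0.5801, 0.0284, 0.1553]
orientation: [-0.0, 1.0, 0.0, -0.001]
contact_force: [-0.4, 0.5, -0.1]
width: 0.6
gripper_force: 0.0
time: 5.98
tool_pos: [0.5475, -0.0928, 0.2149]
orientation: [0.0, 1.0, 0.001, 0.0]
contact_force: [1.3, -0.9, 0.3]
width: 0.601
gripper_force: 0.0
time: 6.4
tool_pos: [0.5037, -0.2939, 0.215]
orientation: [0.0, 1.0, 0.0, 0.0]
contact_force: [1.1, 0.6, 0.0]
width: 0.601
gripper_force: 0.0
time: 6.82
tool_pos: [0.5056, -0.3026, 0.2146]
orientation: [-0.0, 1.0, 0.001, 0.0]
contact_force: [0.6, 0.0, -0.1]
width: 0.6
gripper_force: 0.0
t 6.82 pos [ 0.506 -0.303  0.215] F [ 0.636  0.007 -0.077] w 0.6 gf 0.0
turn [-0.    -0.     0.002] shift_cm(now axes) [-0.063  0.045 13.761] (after turn) [-0.062  0.044 13.761]
[array([311.0265865 , 230.84686139]), array([311.04553146, 222.31243173]), array([-29.26153152, 145.80808622])]
```

View pics/w2.png

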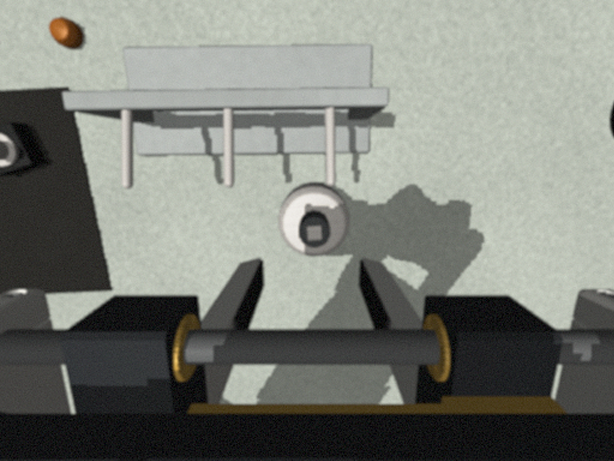

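The tester hub is at (315,231), about 1 mm from the prediction, so I'll descend and grip it.

```bash
python3 -m inch '[[[0.4,0,0.15,3.9,0,0,0],[0.4,0,0,3.9,0,0,0],[0.4,0,0,3.4,0,0,0],[0.4,0,0,1.7,0,0,0],[0.4,0,0,0.85,0,0,0]]]' 40
python3 -m inch '[[[0.4,0,0,0,0,0,0],[1,0,0,0,0,0,0],[1,0,0,0,0,0,0],[1,0,0,0,0,0,0],[1,0,0,0,0,0,0]]]'
python3 -m inch '[[[1,0,0,0,0,0,0],[1,0,0,0,0,0,0],[1,0,0,-0.5,0,0,0],[1,0,0,-1,0,0,0],[1,0,0,-1,0,0,0]]]'
python3 go.py .47 .03 .13 0
```

```text
time: 7.28
tool_pos: [0.5045, -0.3039, 0.0742]
orientation: [-0.001, 1.0, 0.001, -0.002]
contact_force: [0.4, -0.3, -0.2]
width: 0.6
gripper_force: 0.0
time: 7.7
tool_pos: [0.5057, -0.3056, 0.0781]
orientation: [0.001, 1.0, 0.0, 0.001]
contact_force: [-0.9, -0.4, -1.0]
width: 0.355
gripper_force: 0.0
time: 8.12
tool_pos: [0.5048, -0.3052, 0.1022]
orientation: [-0.0, 1.0, 0.0, -0.001]
contact_force: [-0.7, -0.6, -6.0]
width: 0.311
gripper_force: 40.0
t 8.12 pos [ 0.505 -0.305  0.102] F [-0.742 -0.622 -6.017] w 0.311 gf 40.0
turn [-0.001  0.001  0.001] shift_cm(now axes) [ -3.464 -33.527  -2.749] (after turn) [ -3.484 -33.522  -2.783]
```

```bash
python3 -m inch '[[[1,0,0,-2,0,0,0],[1,-0.4,-3.0,-1,0,0,0],[1,-0.4,-3.4,0,0,0,0],[1,-0.4,-3.4,0,0,0,0],[1,-0.4,-3.4,0,0,0,0]]]'
python3 -m inch '[[[1,-0.4,-3.4,0,0,0,0],[1,-0.4,-3.4,0,0,0,0],[1,-0.4,-3.4,0,0,0,0],[1,-0.4,-3.4,0,0,0,0],[1,-0.3,-3.4,0,0,0,0]]]'
python3 -m inch '[[[1,0,-3.3,0,0,0,0],[1,0,0,0,0,0,0],[1,0,0,0,0,0,0],[1,0,0,0,0,0,0],[1,0,0,0,0,0,0]]]'
python3 go.py .47 .03 .082 0
```

```text
time: 8.53
tool_pos: [0.4887, -0.1722, 0.1328]
orientation: [0.0, 1.0, 0.0, 0.0]
contact_force: [0.4, 0.3, -6.3]
width: 0.314
gripper_force: 40.0
time: 8.95
tool_pos: [0.4695, -0.002, 0.1329]
orientation: [0.0, 1.0, 0.0, 0.0]
contact_force: [0.5, 1.0, -6.6]
width: 0.317
gripper_force: 40.0
time: 9.37
tool_pos: [0.4701, 0.0288, 0.1323]
orientation: [0.0, 1.0, -0.0, 0.0]
contact_force: [-0.8, -1.1, -6.0]
width: 0.311
gripper_force: 40.0
t 9.37 pos [0.47  0.029 0.132] F [-0.77  -1.145 -6.012] w 0.311 gf 40.0
turn [ 0. -0. -0.] shift_cm(now axes) [-0.009 -0.118  5.026] (after turn) [-0.008 -0.118  5.026]
```

```bash
python3 -m inch '[[[1,0,0,2.5,0,0,0],[1,0,0,1.3,0,0,0],[1,0,0,0.7,0,0,0],[1,0,0,0.4,0,0,0],[1,0,0,0.2,0,0,0]]]'
python3 -m inch '[[[1,0,0,0,0,0,0],[1,0,0,0,0,0,0],[0.6,0,0,0,0,0,0],[0.5,0,0,0,0,0,0],[0.4,0,0,0,0,0,0]]]'
python3 -m inch '[[[0.4,0,0,0,0,0,0],[0.4,0,0,0,0,0,0],[0.4,0,0,-4,0,0,0],[0.4,0,0,-4,0,0,0],[0.4,0,0,-4,0,0,0]]]'
python3 -m inch '[[[0.7,0,0,-4,0,0,0],[0.7,0,0,-4,0,0,0],[0.7,0,0,-2,0,0,0],[0.7,0,0,0,0,0,0],[0.7,0,0,0,0,0,0]]]'
python3 go.py .4943 .3284 .30 85
```

```text
time: 9.78
tool_pos: [0.4702, 0.0291, 0.0811]
orientation: [-0.0, 1.0, -0.0, 0.0]
contact_force: [-5.8, 3.1, 16.8]
width: 0.315
gripper_force: 40.0
time: 10.2
tool_pos: [0.4705, 0.0296, 0.0816]
orientation: [0.0, 1.0, 0.0, 0.001]
contact_force: [-0.1, -0.3, 0.3]
width: 0.486
gripper_force: 0.0
time: 10.62
tool_pos: [0.4695, 0.0296, 0.2025]
orientation: [-0.0, 1.0, 0.0, -0.0]
contact_force: [-0.0, -0.6, 0.5]
width: 0.596
gripper_force: 0.0
time: 11.03
tool_pos: [0.4701, 0.0296, 0.3015]
orientation: [0.0, 1.0, 0.0, 0.001]
contact_force: [0.7, -0.5, -0.6]
width: 0.309
gripper_force: 0.0
t 11.03 pos [0.47  0.03  0.301] F [ 0.722 -0.5   -0.562] w 0.309 gf 0.0
turn [ 0.001 -0.001 -1.483] shift_cm(now axes) [  2.441 -29.881   0.152] (after turn) [29.98  -0.197  0.149]
```

```bash
python3 -m inch '[[[0.7,0,0,0,0,0,-0.1235],[0.7,0,0,0,0,0,-0.1235],[0.7,0,0,0,0,0,-0.1235],[0.7,0,0,0,0,0,-0.1235],[0.7,0,0,0,0,0,-0.1235]]]'
python3 -m inch '[[[0.7,0,0,0,0,0,-0.1235],[0.7,0,0,0,0,0,-0.1235],[0.7,0,0,0,0,0,-0.1235],[0.7,0,0,0,0,0,-0.1235],[0.7,0,0,0,0,0,-0.1235]]]'
python3 -m inch '[[[0.7,0,0,0,0,0,-0.1235],[0.7,0,0,0,0,0,-0.1235],[0.7,4,0,0,0,0,0],[0.7,4,0,0,0,0,0],[0.7,4,0,0,0,0,0]]]'
python3 -m inch '[[[0.7,4,0,0,0,0,0],[0.7,4,0,0,0,0,0],[0.7,0,0,0,0,0,0],[0.7,0,0,0,0,0,0],[0.7,0,0,0,0,0,0]]]'
python3 go.py .4943 .3284 .117 85
python3 -c "
from h import *
snap('wrist','w3.png',scale=1.2)
print([proj('wrist',p)*1.2 for p in ([.4943,.3284,.128],[.4364,.25,.128])])"
```

```text
time: 11.45
tool_pos: [0.4696, 0.0296, 0.2992]
orientation: [-0.0, 0.952, 0.307, -0.001]
contact_force: [-0.0, 0.5, -0.2]
width: 0.301
gripper_force: 0.0
time: 11.87
tool_pos: [0.4696, 0.0296, 0.2992]
orientation: [-0.001, 0.813, 0.582, -0.001]
contact_force: [-0.1, 0.3, 0.1]
width: 0.295
gripper_force: 0.0
time: 12.28
tool_pos: [0.4801, 0.1502, 0.2993]
orientation: [-0.001, 0.738, 0.675, -0.001]
contact_force: [0.2, -1.2, 0.5]
width: 0.301
gripper_force: 0.0
time: 12.7
tool_pos: [0.4873, 0.2284, 0.2996]
orientation: [-0.0, 0.737, 0.675, -0.001]
contact_force: [-0.4, 0.3, 0.0]
width: 0.301
gripper_force: 0.0
t 12.7 pos [0.487 0.228 0.3  ] F [-0.41   0.329  0.045] w 0.301 gf 0.0
turn [-0.002  0.001 -0.   ] shift_cm(now axes) [10.049 -0.138 18.245] (after turn) [10.027 -0.17  18.257]
[array([309.67693139, 119.43872396]), array([261.64954619, 202.4680738 ])]
```

View pics/w3.png

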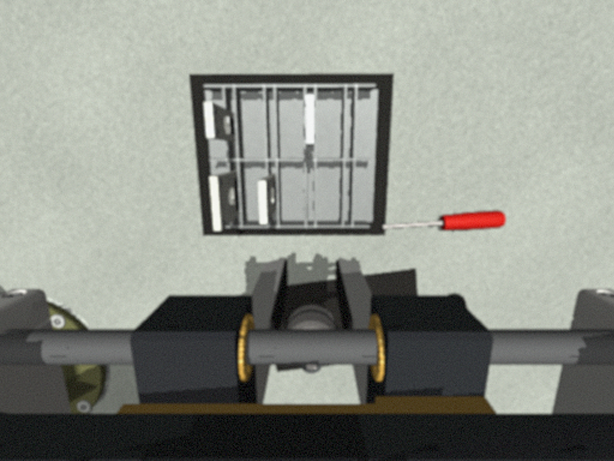

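The middle plates sit at (309,119) and (263,202), as predicted. The narrow one is at (210,120) and the wide one at (215,203). I'll grip mA.

```bash
python3 -m inch '[[[0.7,4,-0.15,0,0,0,0],[0.7,4,0,0,0,0,0],[0.7,2.05,0,0,0,0,0],[0.7,0,0,3.5,0,0,0],[0.7,0,0,3.8,0,0,0]]]' 35
python3 -m inch '[[[0.7,0,0,3.8,0,0,0],[0.7,0,0,3.8,0,0,0],[0.7,0,0,2.5,0,0,0],[0.7,0,0,1.5,0,0,0],[0.7,0,0,0,0,0,0]]]'
python3 go.py .4943 .3284 .110 85
```

```text
time: 13.17
tool_pos: [0.4957, 0.3291, 0.2285]
orientation: [0.0, 0.738, 0.675, 0.002]
contact_force: [0.6, 1.2, -2.1]
width: 0.307
gripper_force: 0.0
time: 13.58
tool_pos: [0.4939, 0.3268, 0.1084]
orientation: [-0.001, 0.738, 0.675, -0.003]
contact_force: [0.3, -0.3, 0.2]
width: 0.302
gripper_force: 0.0
t 13.58 pos [0.494 0.327 0.108] F [ 0.284 -0.347  0.243] w 0.302 gf 0.0
turn [-0.005  0.003 -0.003] shift_cm(now axes) [ 0.163  0.021 -0.161] (after turn) [ 0.163  0.023 -0.161]
```

```bash
python3 -m inch '[[[1,0,0,0,0,0,0],[1,0,0,0,0,0,0],[1,0,0,0,0,0,0],[1,0,0,0,0,0,0],[1,0,0,0,0,0,0]]]'
python3 -m inch '[[[1,0,0,-0.5,0,0,0],[1,0,0,-1.5,0,0,0],[1,0,0,-3,0,0,0],[1,0,0,-3.5,0,0,0],[1,0,0,-3.5,0,0,0]]]'
python3 -m inch '[[[1,0,0,-3.5,0,0,0],[1,0,0,-2,0,0,0],[1,0,0,0,0,0,0],[1,0,0,0,0,0,0],[1,0,0,0,0,0,0]]]'
python3 go.py .49 -.159 .285 90.7
```

```text
time: 14.0
tool_pos: [0.4953, 0.3292, 0.1135]
orientation: [0.0, 0.738, 0.675, 0.001]
contact_force: [-1.5, -1.5, 6.7]
width: 0.085
gripper_force: 35.0
time: 14.42
tool_pos: [0.4945, 0.3288, 0.2338]
orientation: [-0.0, 0.738, 0.675, -0.0]
contact_force: [0.2, 0.1, -0.9]
width: 0.084
gripper_force: 35.0
time: 14.83
tool_pos: [0.4945, 0.3288, 0.2856]
orientation: [-0.0, 0.738, 0.675, -0.001]
contact_force: [-0.5, -0.3, -1.6]
width: 0.08
gripper_force: 35.0
t 14.83 pos [0.495 0.329 0.286] F [-0.516 -0.325 -1.584] w 0.08 gf 35.0
turn [-0.002  0.001 -0.1  ] shift_cm(now axes) [-48.633   3.835   0.108] (after turn) [-48.773  -1.049   0.061]
```

```bash
python3 -m inch '[[[1,0,0,0,0,0,-0.1],[1,-3,0,0,0,0,0],[1,-4,0,0,0,0,0],[1,-4,0,0,0,0,0],[1,-4,0,0,0,0,0]]]'
python3 -m inch '[[[1,-4,0,0,0,0,0],[1,-4,0,0,0,0,0],[1,-4,0,0,0,0,0],[1,-4,0,0,0,0,0],[1,-4,0,0,0,0,0]]]'
python3 -m inch '[[[1,-4,-0.5,0,0,0,0],[1,-4,-0.5,0,0,0,0],[1,-4,0,0,0,0,0],[1,-1.7,0,0,0,0,0],[1,0,0,0,0,0,0]]]'
python3 -m inch '[[[1,0,0,0,0,0,0],[1,0,0,0,0,0,0],[1,0,0,0,0,0,0],[1,0,0,0,0,0,0],[1,0,0,0,0,0,0]]]'
python3 go.py .49 -.159 .157 90.7
python3 -c "
from h import *
snap('wrist','w4.png',scale=1.2); snap('scene','s4.png')"
```

```text
time: 15.25
tool_pos: [0.4958, 0.1775, 0.285]
orientation: [-0.001, 0.703, 0.712, -0.001]
contact_force: [1.9, -0.5, -0.3]
width: 0.082
gripper_force: 35.0
time: 15.67
tool_pos: [0.4982, -0.0228, 0.2855]
orientation: [-0.001, 0.703, 0.711, -0.001]
contact_force: [1.1, 0.5, -1.1]
width: 0.084
gripper_force: 35.0
time: 16.08
tool_pos: [0.4899, -0.1611, 0.285]
orientation: [-0.001, 0.704, 0.71, -0.001]
contact_force: [0.8, 0.1, -0.6]
width: 0.084
gripper_force: 35.0
time: 16.5
tool_pos: [0.4908, -0.1572, 0.2869]
orientation: [0.0, 0.702, 0.712, 0.0]
contact_force: [0.1, -0.4, -1.1]
width: 0.084
gripper_force: 35.0
t 16.5 pos [ 0.491 -0.157  0.287] F [ 0.129 -0.413 -1.143] w 0.084 gf 35.0
turn [ 0.    -0.     0.001] shift_cm(now axes) [-0.175 -0.087 12.995] (after turn) [-0.174 -0.087 12.995]
```

View pics/w4.png

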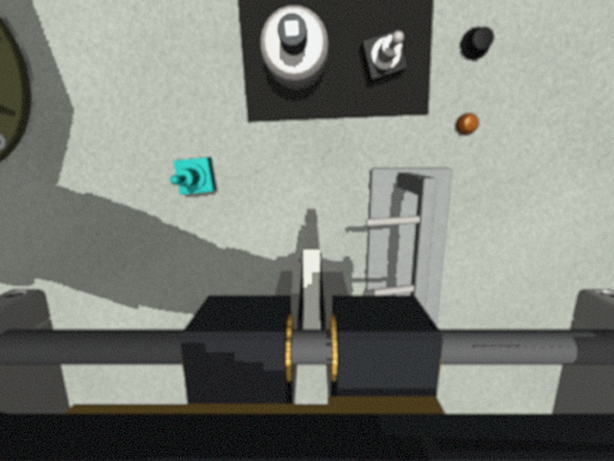

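The plate hangs straight in the jaws, with its front end at (311,250). The tester and toggle are both upright on the pad. I'll check the plate's offset in the grip and the peg tips.

Run:
```python
from m import *
f=lambda u,v,z:r4(pix('wrist',(u+.5)/1.2-.5,(v+.5)/1.2-.5,z))
print(f(311,250,.304),'tip',f(369,222,.125),f(376,292,.125),'root',f(418,219,.11))
```

```text
[ 0.4903 -0.1344  0.304 ] tip [ 0.551 -0.158  0.125] [ 0.5632 -0.2366  0.125 ] root [ 0.6069 -0.1572  0.11  ]
```

```bash
python3 -m inch '[[[1,-0.15,0,3.5,0,0,0],[1,0,0,3.5,0,0,0],[1,0,0,3.5,0,0,0],[1,0,0,2,0,0,0],[1,0,0,0.5,0,0,0]]]'
python3 -m inch '[[[1,0,0,0,0,0,0],[1,0,0,0,0,0,0],[1,0,2,0,0,0,0],[1,0,1.5,0,0,0,0],[1,0,1,0,0,0,0]]]'
python3 -m inch '[[[1,0,1,0,0,0,0],[1,0,1,0,0,0,0],[1,0,0.5,0,0,0,0],[1,0,0,0,0,0,0],[1,0,0,0,0,0,0]]]'
python3 go.py .579 -.1585 .157 90.7
```

```text
time: 17.02
tool_pos: [0.4893, -0.1588, 0.1535]
orientation: [-0.003, 0.703, 0.711, -0.001]
contact_force: [0.5, 0.4, -1.9]
width: 0.082
gripper_force: 35.0
time: 17.43
tool_pos: [0.5376, -0.1592, 0.1592]
orientation: [0.002, 0.703, 0.711, 0.001]
contact_force: [-1.2, 0.8, -0.6]
width: 0.082
gripper_force: 35.0
time: 17.85
tool_pos: [0.5608, -0.1588, 0.1577]
orientation: [0.0, 0.703, 0.711, 0.0]
contact_force: [-1.3, -0.0, -1.0]
width: 0.084
gripper_force: 35.0
t 17.85 pos [ 0.561 -0.159  0.158] F [-1.296 -0.033 -0.986] w 0.084 gf 35.0
turn [ 0.001  0.    -0.   ] shift_cm(now axes) [0.004 1.816 0.077] (after turn) [0.004 1.816 0.075]
```

```bash
python3 -m inch '[[[1,0,0.9,0,0,0,0],[1,0,0.9,0,0,0,0],[1,0,0,0,0,0,0],[1,0,0,0.5,0,0,0],[1,0,0,0.3,0,0,0]]]'
python3 -m inch '[[[1,0,0,0.1,0,0,0],[1,0,0,0.1,0,0,0],[1,0,0,0.05,0,0,0],[1,0,0,0,0,0,0],[1,0,0,0,0,0,0]]]'
python3 go.py .579 -.1585 .147 90.7
python3 -c "
from h import *
snap('scene','s5.png',crop=(110,210,290,390),scale=3.3)"
```

```text
time: 18.27
tool_pos: [0.5781, -0.1585, 0.1486]
orientation: [-0.0, 0.703, 0.711, -0.0]
contact_force: [-0.5, 0.2, 11.0]
width: 0.079
gripper_force: 35.0
time: 18.68
tool_pos: [0.5787, -0.1586, 0.148]
orientation: [0.001, 0.703, 0.711, 0.0]
contact_force: [-4.7, 2.3, 13.7]
width: 0.082
gripper_force: 35.0
t 18.68 pos [ 0.579 -0.159  0.148] F [-4.685  2.296 13.671] w 0.082 gf 35.0
turn [ 0.002  0.    -0.   ] shift_cm(now axes) [0.005 0.033 0.105] (after turn) [0.005 0.034 0.105]
```

View pics/s5.png

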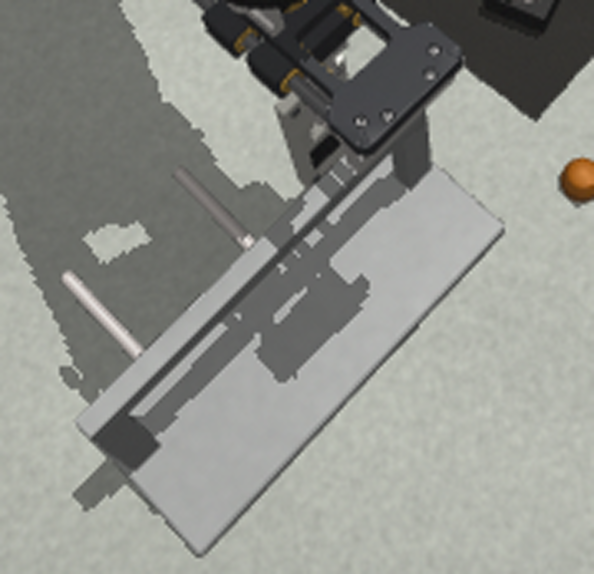

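The wrist force shows the plate bearing on the peg at the expected height, and the view shows it in front of the bar. I'll release it, back off upwards and head to mB.

```bash
python3 -m inch '[[[1,0,0,-0.2,0,0,0],[0.9,0,0,0,0,0,0],[0.8,0,0,0,0,0,0],[0.7,0,0,0,0,0,0],[0.7,0,0,0,0,0,0]]]'
python3 -m inch '[[[0.7,0,0,0,0,0,0],[0.7,0,0,-1,0,0,0],[0.7,0,0,-3,0,0,0],[0.7,0,0,-4,0,0,0],[0.7,0,0,-4,0,0,0]]]'
python3 -m inch '[[[0.7,0,-4,-2,0,0,0],[0.7,0,-4,0,0,0,0],[0.7,0,-2,0,0,0,0],[0.7,0,0,0,0,0,0],[0.7,0,0,0,0,0,0]]]'
python3 go.py .4368 .25 .29 85
python3 -c "
from h import *
snap('wrist','w6.png',scale=1.2);snap('scene','s6.png',crop=(110,150,350,390),scale=2.4)"
```

```text
time: 19.15
tool_pos: [0.5786, -0.1585, 0.1482]
orientation: [-0.0, 0.703, 0.711, -0.0]
contact_force: [0.6, 0.4, 0.4]
width: 0.273
gripper_force: 0.0
time: 19.57
tool_pos: [0.5782, -0.1583, 0.2703]
orientation: [-0.001, 0.703, 0.711, -0.0]
contact_force: [0.9, -0.4, 1.2]
width: 0.299
gripper_force: 0.0
time: 19.98
tool_pos: [0.4812, -0.1598, 0.2884]
orientation: [0.001, 0.703, 0.711, 0.0]
contact_force: [1.0, -0.4, -0.7]
width: 0.304
gripper_force: 0.0
t 19.98 pos [ 0.481 -0.16   0.288] F [ 1.02  -0.355 -0.716] w 0.304 gf 0.0
turn [0.002 0.001 0.099] shift_cm(now axes) [41.026 -3.975 -0.195] (after turn) [40.436 -7.995 -0.158]
```

View pics/s6.png

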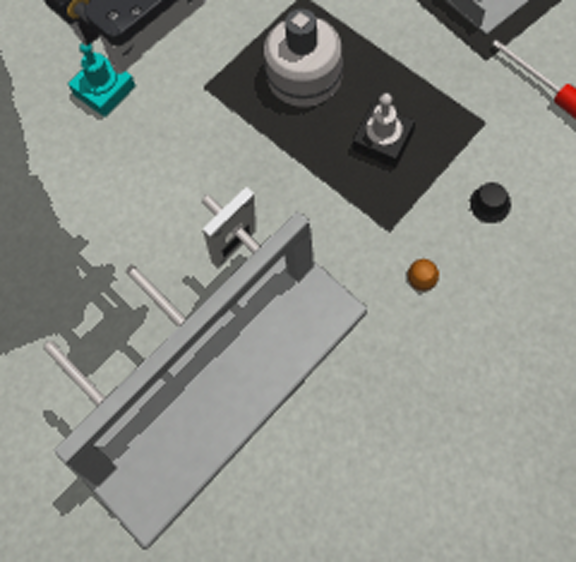

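The first plate hangs mid-peg, at (230,225) in the crop, and both cleared things stand on the pad. Next is mB.

```bash
python3 -m inch '[[[0.7,0,0,0,0,0,0.099],[0.7,3.7,-0.73,0,0,0,0],[0.7,3.7,-0.73,0,0,0,0],[0.7,3.7,-0.73,0,0,0,0],[0.7,3.7,-0.73,0,0,0,0]]]'
python3 -m inch '[[[0.7,3.7,-0.73,0,0,0,0],[0.7,3.7,-0.73,0,0,0,0],[0.7,3.7,-0.73,0,0,0,0],[0.7,3.7,-0.73,0,0,0,0],[0.7,3.7,-0.73,0,0,0,0]]]'
python3 -m inch '[[[0.7,3.7,-0.73,0,0,0,0],[0.7,3.4,-0.7,0,0,0,0],[0.7,0,0,0,0,0,0],[0.7,0,0,0,0,0,0],[0.7,0,0,0,0,0,0]]]'
python3 go.py .4368 .25 .111 85
```

```text
time: 20.5
tool_pos: [0.4655, -0.008, 0.2868]
orientation: [-0.0, 0.737, 0.676, -0.0]
contact_force: [1.4, 0.5, -0.8]
width: 0.302
gripper_force: 0.0
time: 20.92
tool_pos: [0.445, 0.1802, 0.2869]
orientation: [-0.0, 0.737, 0.676, -0.0]
contact_force: [1.1, -0.5, -0.2]
width: 0.298
gripper_force: 0.0
time: 21.33
tool_pos: [0.4372, 0.2498, 0.2867]
orientation: [-0.0, 0.737, 0.676, -0.0]
contact_force: [-0.4, -0.1, -0.3]
width: 0.299
gripper_force: 0.0
t 21.33 pos [0.437 0.25  0.287] F [-0.361 -0.087 -0.314] w 0.299 gf 0.0
turn [-0.001  0.001  0.001] shift_cm(now axes) [ 0.029 -0.03  17.567] (after turn) [ 0.018 -0.043 17.567]
```

```bash
python3 -m inch '[[[0.7,0,0,3.8,0,0,0],[0.7,0,0,3.8,0,0,0],[0.7,0,0,3.8,0,0,0],[0.7,0,0,3.2,0,0,0],[0.7,0,0,2,0,0,0]]]'
python3 -m inch '[[[0.7,0,0,1,0,0,0],[0.7,0,0,0,0,0,0],[0.7,0,0,0,0,0,0],[1,0,0,0,0,0,0],[1,0,0,0,0,0,0]]]'
python3 -m inch '[[[1,0,0,0,0,0,0],[1,0,0,0,0,0,0],[1,0,0,0,0,0,0],[1,0,0,0,0,0,0],[1,0,0,-0.5,0,0,0]]]'
python3 -m inch '[[[1,0,0,-1.5,0,0,0],[1,0,0,-3,0,0,0],[1,0,0,-4,0,0,0],[1,0,0,-4,0,0,0],[1,0,0,-4,0,0,0]]]'
python3 -m inch '[[[1,0,0,-0.5,0,0,0],[1,0,0,0,0,0,0],[1,0,0,0,0,0,0],[1,0,0,0,0,0,0],[1,0,0,0,0,0,0]]]'
python3 go.py .49 -.2385 .287 90.4
```

```text
time: 21.75
tool_pos: [0.4363, 0.248, 0.1179]
orientation: [-0.0, 0.738, 0.675, -0.002]
contact_force: [0.7, -0.1, -0.6]
width: 0.298
gripper_force: 0.0
time: 22.17
tool_pos: [0.4377, 0.2499, 0.1126]
orientation: [0.0, 0.737, 0.676, 0.001]
contact_force: [-0.9, 0.3, 0.5]
width: 0.19
gripper_force: 0.0
time: 22.58
tool_pos: [0.4367, 0.2497, 0.1159]
orientation: [-0.0, 0.737, 0.676, -0.0]
contact_force: [-0.3, 1.6, -1.8]
width: 0.085
gripper_force: 35.0
time: 23.0
tool_pos: [0.4364, 0.2495, 0.2833]
orientation: [-0.0, 0.737, 0.676, -0.0]
contact_force: [0.3, 0.4, -1.2]
width: 0.081
gripper_force: 35.0
time: 23.42
tool_pos: [0.4365, 0.2496, 0.2844]
orientation: [-0.0, 0.737, 0.676, -0.001]
contact_force: [0.6, -0.7, -1.6]
width: 0.085
gripper_force: 35.0
t 23.42 pos [0.436 0.25  0.284] F [ 0.607 -0.736 -1.556] w 0.085 gf 35.0
turn [-0.003  0.001 -0.094] shift_cm(now axes) [-48.159   9.572  -0.213] (after turn) [-48.844   5.011  -0.259]
```

```bash
python3 -m inch '[[[1,0,0,0,0,0,-0.094],[1,-3,0.4,0,0,0,0],[1,-4,0.4,0,0,0,0],[1,-4,0.4,0,0,0,0],[1,-4,0.4,0,0,0,0]]]'
python3 -m inch '[[[1,-4,0.4,0,0,0,0],[1,-4,0.4,0,0,0,0],[1,-4,0.4,0,0,0,0],[1,-4,0.4,0,0,0,0],[1,-4,0.4,0,0,0,0]]]'
python3 -m inch '[[[1,-4,0.4,0,0,0,0],[1,-4,0.4,0,0,0,0],[1,-4,0.4,0,0,0,0],[1,-1.8,0.2,0,0,0,0],[1,0,0,0,0,0,0]]]'
python3 -m inch '[[[1,0,0,0,0,0,0],[1,0,0,0,0,0,0],[1,0,0,0,0,0,0],[1,0,0,0,0,0,0],[1,0,0,0,0,0,0]]]'
python3 go.py .49 -.2385 .156 90.4
```

```text
time: 23.83
tool_pos: [0.4534, 0.0984, 0.285]
orientation: [-0.001, 0.704, 0.71, -0.001]
contact_force: [0.6, 0.7, -2.0]
width: 0.079
gripper_force: 35.0
time: 24.25
tool_pos: [0.4748, -0.1019, 0.2851]
orientation: [-0.001, 0.705, 0.71, -0.0]
contact_force: [1.5, -0.2, -0.8]
width: 0.085
gripper_force: 35.0
time: 24.67
tool_pos: [0.4898, -0.2412, 0.2841]
orientation: [-0.001, 0.706, 0.708, -0.001]
contact_force: [-0.4, -0.3, -1.2]
width: 0.082
gripper_force: 35.0
time: 25.08
tool_pos: [0.4904, -0.2371, 0.2862]
orientation: [0.0, 0.704, 0.71, 0.0]
contact_force: [0.2, -1.0, -0.7]
width: 0.08
gripper_force: 35.0
t 25.08 pos [ 0.49  -0.237  0.286] F [ 0.234 -1.045 -0.747] w 0.08 gf 35.0
turn [0.    0.    0.001] shift_cm(now axes) [-0.138 -0.047 13.025] (after turn) [-0.14  -0.044 13.025]
```

```bash
python3 -m inch '[[[1,-0.15,0,3.5,0,0,0],[1,0,0,3.5,0,0,0],[1,0,0,3.5,0,0,0],[1,0,0,2,0,0,0],[1,0,0,0.5,0,0,0]]]'
python3 -m inch '[[[1,0,0,0,0,0,0],[1,0,0,0,0,0,0],[1,0,2,0,0,0,0],[1,0,1.5,0,0,0,0],[1,0,1,0,0,0,0]]]'
python3 -m inch '[[[1,0,1,0,0,0,0],[1,0,1,0,0,0,0],[1,0,0.5,0,0,0,0],[1,0,0,0,0,0,0],[1,0,0,0,0,0,0]]]'
python3 go.py .579 -.2385 .157 90.4
```

```text
time: 25.5
tool_pos: [0.4891, -0.2382, 0.1526]
orientation: [-0.003, 0.704, 0.71, -0.001]
contact_force: [0.2, 0.1, -1.2]
width: 0.083
gripper_force: 35.0
time: 25.92
tool_pos: [0.5371, -0.2393, 0.1585]
orientation: [0.002, 0.705, 0.71, 0.001]
contact_force: [-0.5, 0.2, -1.5]
width: 0.084
gripper_force: 35.0
time: 26.33
tool_pos: [0.5604, -0.2389, 0.157]
orientation: [0.001, 0.705, 0.71, 0.0]
contact_force: [-0.5, 0.3, -2.1]
width: 0.08
gripper_force: 35.0
t 26.33 pos [ 0.56  -0.239  0.157] F [-0.531  0.316 -2.082] w 0.08 gf 35.0
turn [0.001 0.001 0.   ] shift_cm(now axes) [ 0.031  1.859 -0.001] (after turn) [ 0.032  1.859 -0.003]
```

```bash
python3 -m inch '[[[1,0,0.9,0,0,0,0],[1,0,0.9,0,0,0,0],[1,0,0,0,0,0,0],[1,0,0,0.5,0,0,0],[1,0,0,0.3,0,0,0]]]'
python3 -m inch '[[[1,0,0,0.1,0,0,0],[1,0,0,0.1,0,0,0],[1,0,0,0,0,0,0],[1,0,0,0,0,0,0],[1,0,0,0,0,0,0]]]'
python3 go.py .579 -.2385 .147 90.4
```

```text
time: 26.75
tool_pos: [0.5777, -0.2388, 0.1477]
orientation: [-0.0, 0.705, 0.71, -0.0]
contact_force: [-1.1, 0.5, 6.7]
width: 0.082
gripper_force: 35.0
time: 27.17
tool_pos: [0.5782, -0.239, 0.1472]
orientation: [0.001, 0.705, 0.71, 0.0]
contact_force: [-1.2, 0.8, 7.9]
width: 0.084
gripper_force: 35.0
t 27.17 pos [ 0.578 -0.239  0.147] F [-1.222  0.785  7.857] w 0.084 gf 35.0
turn [ 0.001  0.001 -0.   ] shift_cm(now axes) [0.045 0.08  0.021] (after turn) [0.045 0.08  0.021]
```

This one is bearing on its peg too. I'll release it, back off and check everything.

```bash
python3 -m inch '[[[1,0,0,-0.1,0,0,0],[0.9,0,0,0,0,0,0],[0.8,0,0,0,0,0,0],[0.7,0,0,0,0,0,0],[0.7,0,0,0,0,0,0]]]'
python3 -m inch '[[[0.7,0,0,0,0,0,0],[0.7,0,0,-1,0,0,0],[0.7,0,0,-3,0,0,0],[0.7,0,0,-4,0,0,0],[0.7,0,0,-4,0,0,0]]]'
python3 -m inch '[[[0.7,0,-4,-2,0,0,0],[0.7,-2,-4,0,0,0,0],[0.7,-3,-4,0,0,0,0],[0.7,-4,0,0,0,0,0],[0.7,-4,0,0,0,0,0]]]'
python3 -m inch '[[[0.7,-4,0,0,0,0,0],[0.7,0,0,0,0,0,0],[0.7,0,0,0,0,0,0],[0.7,0,0,0,0,0,0],[0.7,0,0,0,0,0,0]]]'
python3 -c "
from h import *
snap('scene','s7.png',scale=1.55);snap('top','t7.png',crop=(80,110,420,310),scale=2.3)
print(proj('top',[.47,.03,.098]),proj('top',[.58,.03,.058]))"
```

```text
time: 27.58
tool_pos: [0.5781, -0.2388, 0.1468]
orientation: [-0.0, 0.705, 0.71, -0.0]
contact_force: [0.8, -0.4, -0.0]
width: 0.274
gripper_force: 0.0
time: 28.0
tool_pos: [0.5778, -0.2385, 0.2689]
orientation: [-0.001, 0.705, 0.71, -0.0]
contact_force: [0.5, -1.4, -0.2]
width: 0.298
gripper_force: 0.0
time: 28.42
tool_pos: [0.4698, -0.364, 0.2878]
orientation: [0.001, 0.705, 0.71, 0.0]
contact_force: [0.8, 0.3, 0.8]
width: 0.301
gripper_force: 0.0
time: 28.83
tool_pos: [0.4719, -0.4021, 0.2864]
orientation: [0.0, 0.704, 0.71, 0.0]
contact_force: [0.3, -0.3, 0.1]
width: 0.302
gripper_force: 0.0
[238.55674127 228.36863386] [231.95475921 184.54664224]
```

View pics/s7.png

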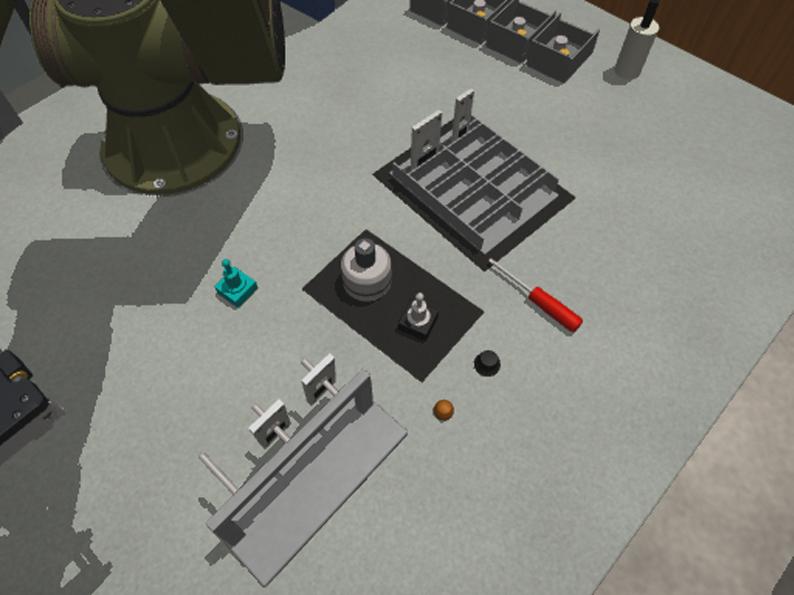

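View pics/t7.png

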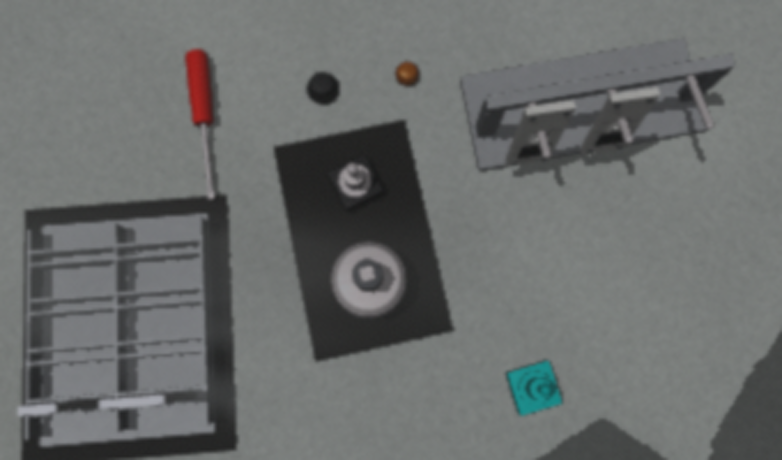

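Both plates hang on their pegs, with top edges at (552,109) and (636,95) in the top crop. The tester at (369,277) and the toggle at (354,180) are well inside the pad. The narrow and wide plates still stand in the rack. I'll do one numeric check and then hand in.

Run:
```python
from m import *
f=lambda u,v,z:r4(pix('top',(u+.5)/2.3-.5+80,(v+.5)/2.3-.5+110,z))
a,b=f(552,109,.163),f(636,95,.163);print(a,b,f(369,275,.098),f(354,180,.055))
from plant import ticket
if abs(a[0]-.579)<.018 and abs(b[0]-.579)<.018: print(ticket.sign_off())
```

```text
[ 0.5832 -0.1632  0.163 ] [ 0.5838 -0.2422  0.163 ] [0.4674 0.0268 0.098 ] [0.5718 0.0274 0.055 ]
the job is handed in; nothing more can be done
None
```

The job is handed in: both middle-width plates hang one to a peg, the tester and toggle stand upright on the pad, and the narrow and wide plates and the bystanders were left in place; the hand-in gave no verdict.

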